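Press a bottle cap home with the treadle of a bench capping press

TASK

Two identical small capping presses stand on the lab bench; only one has a small glass bottle in its nest, with its cap still sitting proud. Press that press's hinged spring treadle all the way down to its stop, hold it there for about a second so that the cap goes fully home, then let the treadle come all the way up again. Leave the other press's treadle alone.

Things in the scene. Friction and masses are not known exactly. Their poses are not given: they have to be found in the camera images.
- tread (a point): Centre of the rubber upper face of the tread (70 mm long, 80 wide), the free end of the treadle of the press with the bottle; hinge line 100 mm away. Frame: y along the hinge, x level at rest, towards hinge and nest. At rest it slopes up 0.25 rad to its free end, this point 61 mm above the bench; at the stop level, point 36 mm up and 2 mm farther from the hinge. Nothing stands over it.
- treadle (a joint): Hinge angle of that treadle, rad: 0 at rest (up), 0.25 at the stop (level). Pushing down at the tread's centre takes about 4 N at first, 8 to 13 N near the stop; its spring lifts it when let go. The press is fixed to the bench; its two pillars and crossbar (up to 185 mm above the bench) stand about 135 mm from the tread's centre, beyond the hinge.
- cap_top (a point): Centre of the top of the aluminium cap (32 mm across, 12 tall) on the amber glass bottle (42 mm across) in that press's nest, under its ram, about 145 mm from the tread's centre. 95 mm above the bench while proud, 87 mm when fully home. The treadle drives the ram down 18 mm; it meets the cap in the second half of its stroke; the cap then stays down by friction.
- spare_treadle (a joint): Hinge angle, rad, of the identical treadle of the other press, whose nest is empty: 0 up, 0.25 fully down. To be left alone.

How it is judged:
On the way:
1. the treadle of the press with the bottle is held down at its stop (value of joint treadle above 0.225 rad), for 0.4 s.
At the end, for the whole second after the job is handed in: The treadle was held within 0.025 rad of its stop for 0.4 s and is up again (within 0.03 rad of rest); the cap is home (its top within 3 mm of 87 mm above the bench) and the bottle stands upright in its nest (value of joint treadle below 0.03 rad and height (world z) of cap_top between 0.08 and 0.09 m and angle between cap_top's own z axis and vertical below 0.17 rad); the robot touches nothing.
It fails at once if the other press's treadle is pressed (value of joint spare_treadle above 0.08 rad).
It also fails if it takes over 29 s, if anything falls off the work surface, if the arm or the gripper's body presses on something with over 40 N, if the wrist force passes 120 N, or if a joint passes its speed limit or range.

ROBOT

A 6-joint arm with a two-finger parallel gripper is mounted at the origin on the work surface. World frame = base frame: x ahead of the robot, y to its left, z up, the work surface at z = 0. Lengths are in m, angles in rad, forces in N, time in s.
With the tool pointing down it reaches from about 0.325 to 0.75 m from the base axis. Payload 7.6 kg.
Tool frame: the origin (TCP) lies on the centre line of the jaws, within the pads' length; the fingertips stand 19 mm ahead of it and the grasp point (between the pads) is the TCP (arm.tip_extent is the z of the fingertips in the tool frame, in m); z points along the fingers, y is the direction in which the jaws open and shut (so a half turn about z gives the same grasp; the last joint's range is limited). The gripper opens to 85 mm and grips with 20 to 120 N. Pads are 22 mm wide; open, the fingers measure 114 mm over their backs; the gripper's body (76 mm by 85 mm) begins 54 mm behind the grasp point. The pads swing forward as they close: fully open they stand 13 mm farther back than shut.
Start: joints at [-1.261, 0.052, 1.401, -0, 1.689, -0.07], TCP at [0.195, -0.488, 0.25] pointing down, gripper open.
Joint ranges: [-2.9, 2.9], [-0.91, 2.17], [0.12, 2.37], [-1.06, 4.2], [0.26, 2.73], [-2.93, 2.93]. Speed limits (rad/s): [2.57, 2.57, 3.01, 3.14, 3.14, 3.14].

INTERFACE

Orientations are given as a 3x3 rotation matrix whose columns are the frame's x, y, z axes.
In Python, from workcell import observe, vision, order, arm gives the robot as it stands.
- The arm moves only by the tool jog_arm, never from a script. Its argument "commands" is one flat list of numbers, 5 for each row, row after row: the gripper's target within -1 to 1 (shut at 1, half-way at 0, fully open at -1), then the shift along the tool's x, y, z in m, then the turn about the tool's z in rad. In form: [gripper, dx, dy, dz, roll, gripper, dx, dy, dz, roll, ...]. A call has 1 to 10 rows; each row is the pose to reach, as a shift and turn from the pose commanded when the call began, along the tool's axes at that moment; what a row does not reach only later rows make up. A row lasts 1/10 s, in which the tool goes at most 50 mm and 8.59 degrees, less where a joint would pass 70% of its speed; a pose out of reach is approached as far as the arm can. A call with a gripper value outside its range is refused whole. The fingers move at their own pace and stop on an object; the grip force is fixed at half the most. Time passes only in rows, so rows that repeat a pose let the fingers close. It gives the time, the measured TCP pose, the force and the opening at its end, in the units of the state.
- observe(): the state, without advancing time (a new reading comes with each control period).
- vision.capture(name): name is "scene" or "top"; returns (picture, depth): 420x560x3 uint8, red, green, blue; 420x560 float32, m along the optical axis (not along the pixel's ray), 0 where there is no reading.
- vision.camera_model(name): a dict with "vertical_fov" (degrees; the focal length in pixels is half the picture's height over the tangent of half this angle, whatever the lens; pixels are square), "cx", "cy" (the principal point, pixels), "origin" and "rotation" of the camera in the world. Camera axes: x right, y down, z forward; pixel columns grow to the right and rows downward; lengths in m; the calibration is good to about 2 mm. A picture is of the moment at which its call begins. camera_model takes no time and is no camera call.
- order.job_done(): hands the job in, once; it reports no verdict.
The state is a dict: "time": time; "qpos": joint angles; "qd": joint speeds; "tau": joint torques, N m; "eef_pos": TCP position; "orientation": TCP orientation; "wrist_force": force on the tool from outside, world axes, zero at the start; "ft_torque": the same for the moment, N m; "finger_gap": finger opening in m.
Only numpy, scipy, OpenCV 4.12 (cv2) and the standard library are available. Lean on these libraries where they do the work, as an engineer would, in place of code of your own. Each camera call takes 0.05 s, during which the arm holds its last target.

## Working session

There is one attempt and no reset: what is moved stays moved. The work goes in short steps, Python scripts to look and compute and a tool call to move; the robot and the scene stay as the last step left them, time stands still between calls to the robot, and variables do not carry over. Pictures are saved under pics/ and viewed, and the job is handed in when it is done.

Besides the shell and the picture viewer there is one more tool, called as name(argument=value, ...) on one line, values as JSON. jog_arm: Moves the arm, as the interface text tells. Its arguments: {"type":"object","properties":{"commands":{"type":"array"}},"required":["commands"]}

```bash
mkdir -p pics; ls; python3 - <<'E'
from workcell import observe, vision, order, arm
import cv2, numpy as np
for n in ("scene","top"):
    p,d=vision.capture(n); cv2.imwrite(f"pics/{n}0.png",p[:,:,::-1]); np.savez(f"{n}0.npz",p=p,d=d)
    print(n,vision.camera_model(n))
s=observe();print(s)
print(arm.tip_extent)
E
```

```text
pics
scene {'vertical_fov': 51.80449596789587, 'cx': 278.4879722167014, 'cy': 209.76146078008136, 'origin': array([ 0.8969834 , -0.68068629,  0.73961235]), 'rotation': array([[ 9.05979938e-01,  2.83637282e-01, -3.14245516e-01],
       [ 4.23319970e-01, -6.05725310e-01,  6.73718823e-01],
       [ 7.45313078e-04, -7.43402140e-01, -6.68844304e-01]])}
top {'vertical_fov': 50.04066441894916, 'cx': 274.7736234687146, 'cy': 218.03243512139372, 'origin': array([ 0.52389739, -0.02191827,  0.96032423]), 'rotation': array([[-0.00836039, -0.99385898,  0.11033778],
       [-0.99995856,  0.00870683,  0.00265834],
       [-0.0036027 , -0.11031098, -0.99389059]])}
{'time': 0.1, 'qpos': array([-1.26131655e+00,  5.27803271e-02,  1.40162045e+00, -1.37729713e-06,
        1.68861378e+00, -7.03089396e-02]), 'qd': array([-0.00038685, -0.00021125, -0.00356063,  0.00069231,  0.0011546 ,
        0.00101337]), 'tau': array([ 6.91162459e-04, -3.82583356e+01, -3.60986030e+01, -1.06575033e-04,
        4.79592025e-03,  1.18500316e-05]), 'eef_pos': array([ 0.19457225, -0.48735012,  0.24955459]), 'orientation': array([[ 9.28743066e-01,  3.70723790e-01, -4.34362384e-04],
       [ 3.70724032e-01, -9.28742084e-01,  1.35393591e-03],
       [ 9.85256248e-05, -1.41848716e-03, -9.99998989e-01]]), 'wrist_force': array([-0.1185996 , -0.6052129 ,  0.07987725]), 'ft_torque': array([ 0.02305886,  0.02087541, -0.01860011]), 'finger_gap': 0.08523687290686238}
0.019
```

View pics/scene0.png

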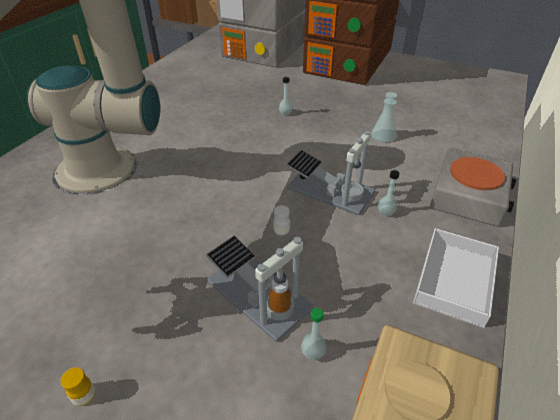

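View pics/top0.png

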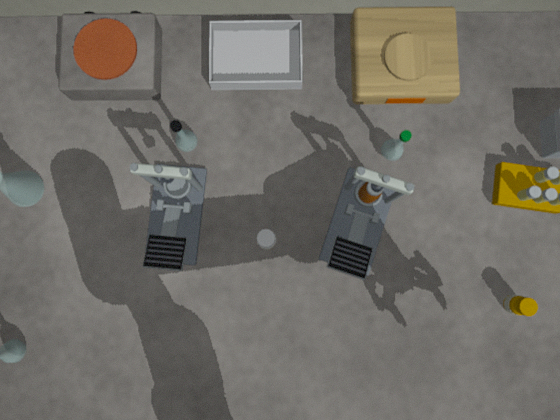

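The amber bottle is in the press at the right of the top view: tread at about (350,257), bottle at (370,192). In the scene view its tread is at (231,255). The other press, with tread at top (165,252), is empty. Next I'll measure the tread in both views.

```bash
cat > h.py <<'E'
import numpy as np, cv2
from workcell import vision
def ray(n,u,v):
    c=vision.camera_model(n); f=210/np.tan(np.radians(c['vertical_fov']/2))
    return c['origin'], c['rotation']@np.array([(u-c['cx'])/f,(v-c['cy'])/f,1.])
def tri(a,b):
    (o1,d1),(o2,d2)=ray('top',*a),ray('scene',*b)
    s=np.linalg.lstsq(np.c_[d1,-d2],o2-o1,rcond=None)[0]
    p,q=o1+s[0]*d1,o2+s[1]*d2
    return (p+q)/2,np.linalg.norm(p-q)
def tread(n,p,roi):
    x0,y0,x1,y1=roi
    m=np.zeros(p.shape[:2],np.uint8); m[y0:y1,x0:x1]=(p[y0:y1,x0:x1].max(2)<45)*255
    m=cv2.morphologyEx(m,cv2.MORPH_CLOSE,np.ones((5,5)))
    c=max(cv2.findContours(m,cv2.RETR_EXTERNAL,cv2.CHAIN_APPROX_NONE)[0],key=cv2.contourArea)
    q=cv2.approxPolyDP(cv2.convexHull(c),5,True)[:,0]
    return m,c,q
E
python3 - <<'E'
from h import *
R={'top':(318,228,384,285),'scene':(200,228,262,280)}
C={}
for n in R:
    z=np.load(n+'0.npz');p,d=z['p'],z['d']
    m,c,q=tread(n,p,R[n]); M=cv2.moments(c); print(n,cv2.contourArea(c),q.tolist(),M['m10']/M['m00'],M['m01']/M['m00'], cv2.minAreaRect(c))
    C[n]=(M['m10']/M['m00'],M['m01']/M['m00'])
    im=p[:,:,::-1].copy(); cv2.drawContours(im,[c],-1,(0,0,255),1)
    x0,y0,x1,y1=R[n]; cv2.imwrite(f'pics/m_{n}.png',cv2.resize(im[y0-10:y1+10,x0-10:x1+10],None,fx=5,fy=5,interpolation=0))
    u,v=map(int,C[n]); dd=np.median(d[v-2:v+3,u-2:u+3]); o,r=ray(n,*C[n]); print('depth pt',o+dd*r)
    P=[]
    mm=cv2.drawContours(np.zeros_like(m),[c],-1,255,-1); mm=cv2.erode(mm,np.ones((3,3)))
    for v,u in np.argwhere(mm>0):
        if d[v,u]>0: o,r=ray(n,u,v); P.append(o+d[v,u]*r)
    P=np.array(P); U,S,V=np.linalg.svd(P-P.mean(0),full_matrices=False); print('mean',P.mean(0),'normal',V[2],'rms',S[2]/len(P)**.5)
print(tri(C['top'],C['scene']))
E
```

```text
top 1082.0 [[337, 237], [371, 248], [364, 277], [329, 265]] 350.1572704867529 257.0406654343808 ((350.3075256347656, 257.098876953125), (38.319149017333984, 30.736921310424805), 17.818889617919922)
depth pt [ 0.54433073 -0.16919507  0.05933911]
mean [ 0.54440948 -0.16928     0.05953617] normal [-0.24117753  0.08539474 -0.96671668] rms 0.0015856081163405544
scene 883.5 [[235, 237], [253, 256], [227, 275], [208, 254]] 230.50216940199962 255.20713073005092 ((230.38002014160156, 254.83999633789062), (29.000001907348633, 36.0), 53.13010025024414)
depth pt [ 0.54726134 -0.16915656  0.06096115]
mean [ 0.54731826 -0.16906466  0.06131193] normal [-0.23282595  0.07872024 -0.96932719] rms 0.0013610797341449615
(array([ 0.5453774 , -0.1685532 ,  0.05942024]), np.float64(0.002440046481408441))
```

Triangulation and depth agree to within about 2 mm. The tread centre is near (0.546, -0.169, 0.060), against 61 mm expected, with a slope of about 0.25 rad and the hinge towards (+0.94, -0.33). I'll move over it at the present height with the gripper shut. The world shift (0.351, 0.318) is dx 0.444, dy -0.165 in the tool frame.

jog_arm(commands=[1,0.04,-0.015,0,0,1,0.08,-0.03,0,0,1,0.125,-0.046,0,0,1,0.17,-0.063,0,0,1,0.215,-0.08,0,0,1,0.26,-0.097,0,0,1,0.305,-0.113,0,0,1,0.35,-0.13,0,0,1,0.395,-0.147,0,0,1,0.43,-0.16,0,0])

```text
time: 1.1
eef_pos: [0.5361, -0.1773, 0.2497]
orientation: [[0.928, 0.372, -0.001], [0.372, -0.928, 0.0], [-0.0, -0.001, -1.0]]
wrist_force: [-0.4, -1.2, 0.4]
finger_gap: -0.0005
```

jog_arm(commands=[1,0.014,-0.005,0.01,0,1,0.014,-0.005,0.04,0,1,0.014,-0.005,0.075,0,1,0.014,-0.005,0.105,0,1,0.014,-0.005,0.13,0,1,0.014,-0.005,0.145,0,1,0.014,-0.005,0.15,0,1,0.014,-0.005,0.15,0])

```text
time: 1.9
eef_pos: [0.5456, -0.17, 0.1002]
orientation: [[0.929, 0.37, -0.001], [0.37, -0.929, 0.0], [-0.0, -0.0, -1.0]]
wrist_force: [0.6, 0.2, -0.2]
finger_gap: -0.0002
```

```bash
python3 - <<'E'
from h import *
from workcell import observe
for n in ("scene","top"):
    p,d=vision.capture(n); cv2.imwrite(f"pics/{n}1.png",p[:,:,::-1])
    r=(170,130,330,350) if n=='scene' else (290,150,430,300)
    cv2.imwrite(f"pics/{n}1z.png",cv2.resize(p[r[1]:r[3],r[0]:r[2],::-1],None,fx=2.5,fy=2.5))
s=observe();print(s['eef_pos'],s['wrist_force'])
E
```

```text
[ 0.5465059  -0.17015954  0.10179656] [-0.60421257  0.52456286  0.03305913]
```

View pics/scene1z.png

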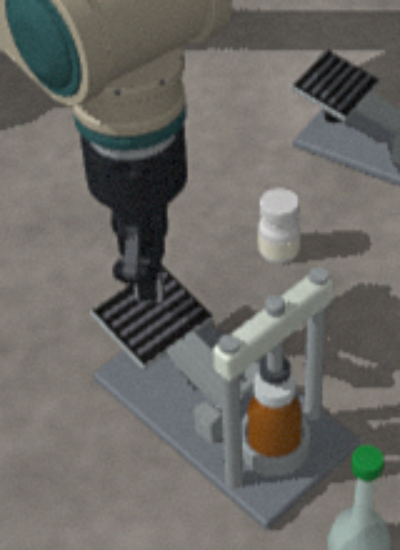

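The shut fingertips hover over the tread at about crop (150,295), well clear of the pillars and the bottle. Now I'll press down and watch the force.

jog_arm(commands=[1,0,0,0.01,0,1,0,0,0.018,0,1,0,0,0.023,0,1,0,0,0.028,0,1,0,0,0.033,0,1,0,0,0.037,0,1,0,0,0.041,0,1,0,0,0.041,0])

```text
time: 2.8
eef_pos: [0.5458, -0.1697, 0.0594]
orientation: [[0.929, 0.371, -0.0], [0.371, -0.929, 0.0], [-0.0, -0.0, -1.0]]
wrist_force: [-3.5, 1.3, 7.3]
finger_gap: -0.0001
```

jog_arm(commands=[1,0,0,0.002,0,1,0,0,0.004,0,1,0,0,0.005,0,1,0,0,0.005,0])

```text
time: 3.2
eef_pos: [0.5458, -0.1697, 0.0554]
orientation: [[0.929, 0.371, -0.0], [0.371, -0.929, -0.0], [-0.0, -0.0, -1.0]]
wrist_force: [-6.1, 3.3, 11.3]
finger_gap: 0.0001
```

jog_arm(commands=[1,0,0,0.001,0,1,0,0,0.002,0,1,0,0,0.002,0])

```text
time: 3.5
eef_pos: [0.5459, -0.1697, 0.0552]
orientation: [[0.929, 0.371, 0.0], [0.371, -0.929, -0.0], [-0.0, 0.0, -1.0]]
wrist_force: [-14.2, 4.4, 23.4]
finger_gap: 0.0002
```

The tool has stopped moving (0.0554 → 0.0552, fingertip at 36 mm) and the force has jumped to 23 N, so the treadle is at its stop. I'll hold for a second and check with the cameras.

jog_arm(commands=[1,0,0,0.001,0,1,0,0,0.001,0,1,0,0,0.001,0,1,0,0,0.001,0,1,0,0,0.001,0,1,0,0,0.001,0,1,0,0,0.001,0,1,0,0,0.001,0,1,0,0,0.001,0,1,0,0,0.001,0])

```text
time: 4.5
eef_pos: [0.546, -0.1698, 0.0551]
orientation: [[0.929, 0.371, 0.0], [0.371, -0.929, -0.0], [0.0, 0.0, -1.0]]
wrist_force: [-15.6, 5.8, 28.8]
finger_gap: -0.0001
```

```bash
python3 - <<'E'
from h import *
from workcell import observe
n="scene"
p,d=vision.capture(n); r=(170,130,330,350); np.savez('scene2.npz',p=p,d=d)
cv2.imwrite(f"pics/{n}2z.png",cv2.resize(p[r[1]:r[3],r[0]:r[2],::-1],None,fx=2.5,fy=2.5))
for N,D in (('rest',np.load('scene0.npz')['d']),('now',d)):
    for u,v in ((238,245),(222,262),(218,255),(228,270),(236,268)):
        o,rr=ray(n,u,v); print(N,u,v,o+D[v,u]*rr)
s=observe();print(s['eef_pos'],s['wrist_force'])
E
```

```text
rest 238 245 [ 0.54920909 -0.1397947   0.06480462]
rest 222 262 [ 0.54018115 -0.19227928  0.05996625]
rest 218 255 [ 0.52536749 -0.18272344  0.06493998]
rest 228 270 [ 0.5598308  -0.20229082  0.05514652]
rest 236 268 [ 0.57194778 -0.19049969  0.05489485]
now 238 245 [ 0.51540604 -0.08722098 -0.0007855 ]
now 222 262 [ 0.52697493 -0.17420202  0.0348107 ]
now 218 255 [ 0.56009145 -0.22925331  0.12798166]
now 228 270 [ 0.55135066 -0.1902581   0.03793067]
now 236 268 [ 0.56386276 -0.17830666  0.03786301]
[ 0.54597028 -0.16977181  0.055085  ] [-15.85231409   5.06845599  28.90396055]
```

View pics/scene2z.png

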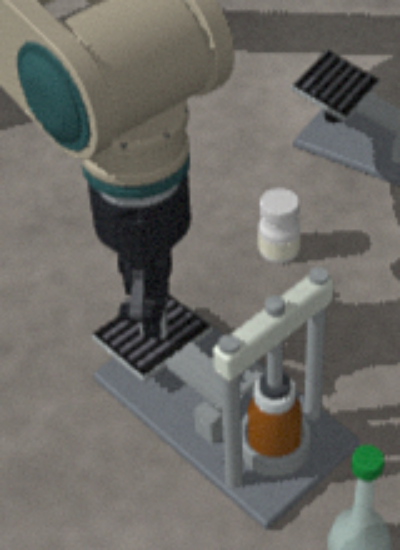

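The tread is level at 35–38 mm across its surface and the ram is down on the cap at crop (272,390). Now I'll let it up smoothly and lift clear.

jog_arm(commands=[1,0,0,-0.004,0,1,0,0,-0.009,0,1,0,0,-0.014,0,1,0,0,-0.019,0,1,0,0,-0.024,0,1,0,0,-0.03,0,1,0,0,-0.045,0,1,0,0,-0.075,0,1,0,0,-0.115,0,1,0,0,-0.155,0])

```text
time: 5.55
eef_pos: [0.5449, -0.1694, 0.2074]
orientation: [[0.929, 0.371, -0.003], [0.371, -0.929, 0.001], [-0.002, -0.002, -1.0]]
wrist_force: [1.4, -1.0, -0.4]
finger_gap: 0.0002
```

jog_arm(commands=[1,-0.04,0,-0.03,0,1,-0.08,0,-0.03,0,1,-0.12,0,-0.03,0,1,-0.14,0,-0.03,0,1,-0.14,0,-0.03,0])

```text
time: 6.05
eef_pos: [0.4138, -0.2222, 0.2368]
orientation: [[0.93, 0.368, -0.001], [0.368, -0.93, -0.0], [-0.001, -0.0, -1.0]]
wrist_force: [-1.2, -0.1, 0.0]
finger_gap: -0.0001
```

```bash
python3 - <<'E'
from h import *
from workcell import observe
for n in ("scene","top"):
    p,d=vision.capture(n); np.savez(n+'3.npz',p=p,d=d)
    r=(170,130,330,350) if n=='scene' else (290,150,430,300)
    cv2.imwrite(f"pics/{n}3z.png",cv2.resize(p[r[1]:r[3],r[0]:r[2],::-1],None,fx=2.5,fy=2.5))
    D0=np.load(n+'0.npz')['d']
    for u,v in (((238,245),(222,262),(228,270),(236,268)) if n=='scene' else ((350,257),(340,250),(358,265))):
        o,rr=ray(n,u,v); print(n,u,v,'z before/after',(o+D0[v,u]*rr)[2],(o+d[v,u]*rr)[2])
s=observe();print(s['time'],s['eef_pos'],s['wrist_force'])
p0=np.load('scene0.npz')['p']
a,b=[cv2.resize(x[255:325,245:325,::-1],None,fx=5,fy=5) for x in (p0,np.load('scene3.npz')['p'])]
cv2.imwrite('pics/cmp.png',np.hstack([a,b]))
E
```

```text
scene 238 245 z before/after 0.06480462482896343 0.0635986746318501
scene 222 262 z before/after 0.05996624692838348 0.06072204291668226
scene 228 270 z before/after 0.05514652133929854 0.0550742324692286
scene 236 268 z before/after 0.054894846525879504 0.053764020333093465
top 350 257 z before/after 0.06133002142138888 0.05979162395997717
top 340 250 z before/after 0.056796682469732795 0.05549760286467409
top 358 265 z before/after 0.06194058200047137 0.06247818237045755
6.15 [ 0.41570849 -0.2215258   0.23663173] [ 0.70623228 -0.35648957  0.54448658]
```

View pics/cmp.png

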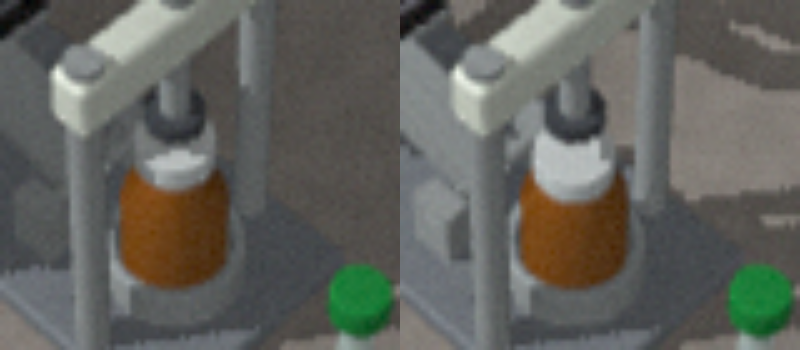

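View pics/scene3z.png

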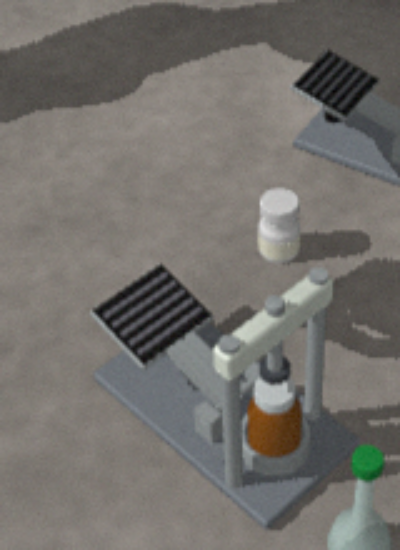

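The treadle is back up, and the cap sits about 3 px lower in the bottle (cap's lower edge at crop row 188 → 202, at 5× zoom). I'll check the cap's height by depth.

```bash
python3 - <<'E'
from h import *
for k in '03':
    z=np.load(f'scene{k}.npz');d=z['d'];p=z['p']
    print(k)
    for v in range(276,298):
        out=[]
        for u in (275,278,281,285):
            o,r=ray('scene',u,v); P=o+d[v,u]*r; out.append('%.3f %.3f %.3f %s'%(*P,p[v,u].tolist()))
        print(v,' | '.join(out))
E
```

```text
0
276 0.674 -0.217 0.111 [65, 70, 76] | 0.682 -0.221 0.120 [126, 131, 131] | 0.687 -0.219 0.121 [88, 93, 95] | 0.691 -0.210 0.113 [47, 47, 49]
277 0.676 -0.222 0.115 [64, 69, 71] | 0.681 -0.218 0.113 [121, 125, 125] | 0.686 -0.217 0.115 [87, 93, 91] | 0.692 -0.213 0.113 [43, 45, 50]
278 0.676 -0.221 0.111 [67, 72, 76] | 0.682 -0.222 0.115 [93, 98, 101] | 0.687 -0.219 0.114 [81, 83, 86] | 0.693 -0.216 0.114 [50, 52, 54]
279 0.677 -0.224 0.112 [62, 68, 76] | 0.683 -0.223 0.113 [67, 71, 78] | 0.688 -0.221 0.114 [71, 75, 78] | 0.693 -0.215 0.111 [44, 48, 46]
280 0.678 -0.225 0.111 [61, 63, 70] | 0.684 -0.225 0.113 [65, 72, 71] | 0.688 -0.221 0.112 [62, 65, 72] | 0.693 -0.215 0.108 [55, 58, 59]
281 0.678 -0.226 0.109 [62, 64, 70] | 0.684 -0.227 0.113 [60, 62, 65] | 0.688 -0.222 0.109 [52, 52, 58] | 0.690 -0.207 0.094 [80, 83, 81]
282 0.675 -0.219 0.096 [95, 97, 97] | 0.684 -0.226 0.110 [50, 51, 59] | 0.689 -0.223 0.108 [41, 43, 47] | 0.691 -0.210 0.094 [117, 116, 117]
283 0.675 -0.219 0.094 [113, 117, 117] | 0.684 -0.225 0.105 [60, 63, 65] | 0.689 -0.224 0.106 [65, 71, 68] | 0.692 -0.212 
[... 4559 characters left out ...]
 0.080 [167, 174, 175] | 0.686 -0.230 0.082 [149, 155, 156] | 0.691 -0.228 0.083 [123, 129, 130] | 0.696 -0.220 0.076 [99, 91, 87]
294 0.678 -0.226 0.070 [150, 130, 117] | 0.686 -0.230 0.079 [144, 154, 152] | 0.691 -0.227 0.078 [123, 129, 132] | 0.695 -0.217 0.069 [90, 68, 52]
295 0.678 -0.227 0.069 [134, 88, 49] | 0.684 -0.226 0.070 [127, 108, 97] | 0.689 -0.224 0.071 [111, 95, 83] | 0.696 -0.221 0.071 [86, 55, 32]
296 0.679 -0.229 0.069 [128, 75, 27] | 0.684 -0.226 0.068 [114, 71, 39] | 0.690 -0.226 0.071 [109, 71, 40] | 0.696 -0.220 0.066 [85, 48, 15]
297 0.679 -0.229 0.065 [128, 75, 24] | 0.684 -0.227 0.065 [112, 65, 6] | 0.690 -0.224 0.065 [103, 62, 27] | 0.697 -0.222 0.066 [88, 57, 30]
```

The cap top went from 95 mm to 87 mm and is level, so it is home.

```bash
python3 -c "
from workcell import order; print(order.job_done())"
```

```text
the job is handed in; nothing more can be done
None
```

I pressed the treadle of the press with the amber bottle down to its stop using the shut fingertips. I held it there for over a second, let it up smoothly and drew the arm clear. I then handed the job in at about 6.2 s; handing in gives no verdict.

- **Treadle at its stop:** the tread was level at 35–38 mm above the bench. The tool stopped moving while the force rose to about 29 N vertical (33 N in all), well under the 120 N wrist limit.
- **Treadle up again:** the tread's height matches the picture taken before pressing to within about 1.5 mm.
- **Cap:** its top is level and went from about 95 mm to 87 mm, so it is fully home. The bottle stands upright.
- **Other press:** its treadle looks unchanged in the scene picture and was never approached.
- **Robot:** it touches nothing, and the wrist force is near zero.
- **Disagreements:** only small ones. The two views of the tread's centre differed by about 2.4 mm, within what the calibration allows.

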